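# Hang the injector clamp on the swivel hook

### The arm

A 6-joint arm with a two-finger parallel gripper is mounted at the origin on the work surface. World frame = base frame: x ahead of the robot, y to its left, z up, the work surface at z = 0. Lengths are in m, angles in rad, forces in N, time in s.
With the tool pointing down it reaches from about 0.4 to 0.825 m from the base axis. Payload 7 kg.
Tool frame: the origin (TCP) lies midway between the tips of the shut fingers; the grasp point (between the pads) lies hold_point_z behind it (hold_point_z is the distance from the TCP to the grasp point, in m); z points along the fingers, y is the line along which they close (so a half turn about z gives the same grasp; the last joint's range is limited). The gripper opens to 88 mm and grips with 3 to 60 N. Pads are 19 mm wide; open, the fingers measure 130 mm over their backs; the gripper's body (78 mm by 193 mm) begins 47 mm behind the grasp point.
Start: joints at [1.607, 0.359, 0.012, 0, -1.224, -0.288], TCP at [0.168, 0.654, 0.227] pointing down, gripper open.
Joint ranges: [-3.07, 3.07], [-1.43, 2.12], [-1.02, 1.25], [-3.03, 1.67], [-3.05, -0], [-3.03, 3.03]. Speed limits (rad/s): [2.39, 2.39, 3.01, 3.14, 3.14, 3.14].

### API

Orientations are given as [roll, pitch, yaw] about the fixed x, y, z axes, in that order (R = Rz(yaw) Ry(pitch) Rx(roll)).
In Python, from station import * gives the robot as it stands.
- The arm moves only by the tool apply_moves, never from a script. Its argument "steps" is a list of rows, each an object with "translation": the shift along the world's x, y, z scaled (see below), a list of three; "rotation": the turn, a rotation vector about the world's x, y, z scaled (see below), a list of three. A call has exactly 10 rows; each row is the pose to reach, as a shift and turn from the pose commanded when the call began; what a row does not reach only later rows make up. The controller multiplies each number of a shift by 250 mm and each number of a turn by 30 degrees. A row lasts 1/12 s, in which the tool goes at most 41.7 mm and 7.16 degrees, less where a joint would pass 70% of its speed; a pose out of reach is approached as far as the arm can. A call with a number of a shift or a turn outside -1 to 1 is refused whole. A call with a gripper value outside its range is refused whole. "jaw" is the closure, from -1 (fully open) to 1 (shut), so that 0 is half open, set as the call begins (left out, the last holds). The fingers move at their own pace and stop on an object; "newtons" is the grip in N (left out, the last holds). Time passes only in rows, so rows that repeat a pose let the fingers close, or fill a call up. It gives the time, the measured TCP pose, the force, the opening and the grip force at its end, in the units of the state.
- get_state(): the state, without advancing time (a new reading comes with each control period).
- grab_frame(name): name is "scene" or "top"; returns the picture (420x560x3 uint8, blue, green, red); there is no depth.
- camera_model(name): a dict with "fx", "fy", "cx", "cy" (pixels), "xyz" and "rotation" of the camera in the world. Camera axes: x right, y down, z forward; pixel columns grow to the right and rows downward; lengths in m; the calibration is good to about 2 mm. A picture is of the moment at which its call begins. camera_model takes no time and is no camera call.
- job_done(): hands the job in; it is judged then, once.
The state is a dict: "t": time; "q": joint angles; "qd": joint speeds; "joint_efforts": joint torques, N m; "eef_pos": TCP position; "ee_rot": TCP orientation; "force": force on the tool from outside, world axes, zero at the start; "moment": the same for the moment, N m; "width": finger opening in m; "gripper_force": force on a finger pad.
Only numpy, scipy, OpenCV 4.12 (cv2) and the standard library are available. Lean on these libraries where they do the work, as an engineer would, in place of code of your own. Each camera call takes 0.05 s, during which the arm holds its last target. There are 200 camera calls.

### The job

Swing the swivel hook round anticlockwise (seen from above) by nudging its arm with the side of the fingers, not gripping it, until it bears firmly on its rubber stop at the front of the stand, and lean on it there for about half a second without forcing it. Then hang the blue-framed injector clamp on the hook by its window, gently, and let it go so that it hangs still with the hook still facing the front. Leave the red cup, the jar and the injector where they are.

Things in the scene. Friction and masses are not known exactly. Their poses are not given: they have to be found in the camera images.
- hook_stand: Fixed stand: blue foot 110 x 110 x 14 mm, steel column 22 mm thick. Origin on the swivel axis, on the bench; its -x is its front (yellow strip). A red collar (38 mm, heights 150-160 mm) is clamped on it by hand, carrying a rubber stop block 30 mm from the axis at arm height. Its angle is not measured: the stop catches the hook somewhere within 0.35 rad either side of the front.
- swivel_hook: Brass head, 30 mm diameter (top at 187 mm), turning on the column, with a level yellow arm 8 mm thick along its own -x, straight to 98 mm from the axis, then upturned. Origin on the swivel axis at the arm's centre line (170 mm above the bench), z up. It starts 0.9 to 1.6 rad clockwise of its stop (seen from above), so towards the stand's left (+y), and turns anticlockwise to the stop.
- hook_push (a point): Where to push the arm: on its centre line, 70 mm from the axis, axes as the hook; push on its clockwise side. No spring; friction 0.18 N m (2.5 N here); it stays where left. The rubber stop gives 1 mm per 4 N here. Bearing firmly means 6 N or more from the fingers with the hook still, for 0.3 s: aim for 8 to 12 N. Over 24 N is forcing it; a grip exceeds that.
- hook_tip (a point): End of the hook's upturned tip: 104 mm from the swivel axis and 14 mm above the arm's centre line (the round end reaches 4 mm farther up).
- clamp: Loose injector clamp, 0.28 to 0.46 kg, standing upright. Steel block 44 x 64 x 24 mm (x, y, z), origin under its centre. On it a blue frame 10 mm thick (x), 52 mm wide (y), up to z = 88 mm, with a window through it along x: 32 mm wide, from z = 24 mm to a roof like an upside-down V, apex at 76 mm, 67 mm at the sides. A grip tab tops it. It may hang either way round.
- clamp_tab (a point): Centre of the clamp's grip tab, 106 mm above its underside, axes as the clamp. The tab is 10 mm (x) by 26 mm (y) and runs from z = 88 to 126 mm.
- clamp_eye (a point): Point in the clamp's window, 71.4 mm above its underside, where the centre line of the hook arm lies once the clamp hangs with the arm in the apex of the roof; axes as the clamp.
- red_cup: Bystander: loose red plastic cup, 64 mm diameter, 60 mm high; origin under its centre.
- jar: Bystander: loose clear jar with a white lid, 56 mm diameter, 75 mm high; origin under its centre.
- injector: Bystander: loose steel injector standing upright, 26 mm diameter, 75 mm high, orange band; origin under its centre.
Not all that is in view belongs to the job. Of the things like the clamp, leave any that is brown or white; of the rest the larger one is meant.

How it is judged:
By the outcome, as a careful person would: the job done as asked, in the order asked, and still so for the second after the job is handed in, with the robot touching nothing.
It also fails if it takes over 72 s, if anything falls off the work surface, if the arm or the gripper's body presses on something with over 40 N, if the wrist force passes 120 N, or if a joint passes its speed limit or range.

## Working session

There is one attempt and no reset: what is moved stays moved. The work goes in short steps, Python scripts to look and compute and a tool call to move; the robot and the scene stay as the last step left them, time stands still between calls to the robot, and variables do not carry over. Pictures are saved under pics/ and viewed, at most 12 in all, crops included, and the job is handed in when it is done.

Besides the shell and the picture viewer there is one more tool, called after "Call:" by a JSON object that holds its "op" and its "data". apply_moves: Moves the arm, as the interface text tells. Shifts and turns lie within -1 to 1; 1 stands for 250 mm of shift or 30 degrees of turn. Its arguments: {"type":"object","properties":{"steps":{"type":"array"},"jaw":{"type":"number"},"newtons":{"type":"number"}},"required":["steps"]}

```bash
mkdir -p pics; python3 - <<'E'
from station import *
import cv2
for n in("scene","top"):
    cv2.imwrite(f"pics/{n}0.png",grab_frame(n)); print(camera_model(n))
print(get_state())
E
```

```text
{'fx': 462.7635007591534, 'fy': 462.7635007591534, 'cx': 285.2799275713647, 'cy': 210.3973545913193, 'xyz': array([ 1.2430106 , -0.68754857,  0.84174616]), 'rotation': array([-2.22201396,  0.01308355,  0.83869291])}
{'fx': 515.701727313047, 'fy': 515.701727313047, 'cx': 276.968123441865, 'cy': 211.26931179177328, 'xyz': array([ 0.48278593, -0.07024566,  1.57449204]), 'rotation': array([-3.08697985, -0.01380239, -1.54171306])}
{'t': 0.1, 'q': array([ 1.60710386e+00,  3.59297056e-01,  1.11557972e-02, -3.19135223e-04,
       -1.22406564e+00, -2.88082095e-01]), 'qd': array([ 0.00197093, -0.00215999,  0.00122736,  0.00215539, -0.00105596,
        0.00064328]), 'joint_efforts': array([-1.83755961e-03, -5.84161019e+01,  2.93753028e+01,  7.01552957e+00,
        1.00952139e-02, -4.80726499e-05]), 'eef_pos': array([0.16808287, 0.65329802, 0.22572854]), 'ee_rot': array([ 3.14015497e+00, -1.13139746e-04, -2.51883138e-01]), 'force': array([ 0.55944969, -0.80587121, -0.39924391]), 'moment': array([0.00807691, 0.03602003, 0.02193356]), 'gripper_force': 0.0, 'width': 0.0877211306954884}
```

View pics/scene0.png

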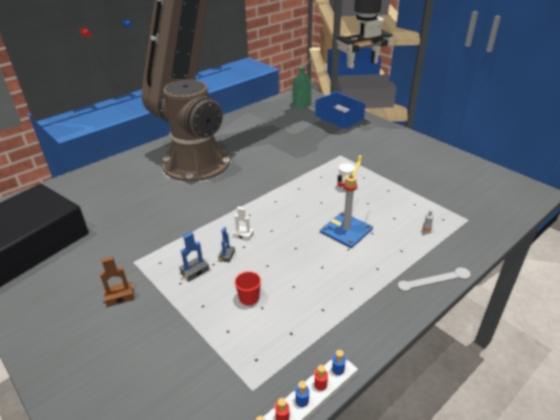

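View pics/top0.png

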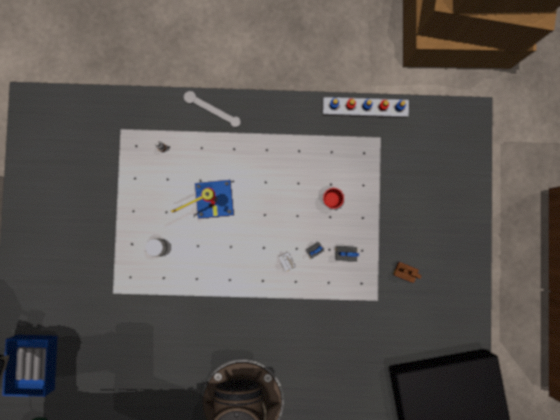

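The top view shows the stand at about (214,199), the hook arm pointing left to about (173,210), the large blue clamp at (346,254), the small blue one at (315,250), the cup at (333,199), the jar at (155,247) and the injector at (163,147). I'll zoom in on the hook and the clamp.

```bash
cat > h.py <<'E'
from station import *
import cv2, numpy as np
from scipy.spatial.transform import Rotation as R
def cam(n):
    c=camera_model(n); return c,R.from_euler('xyz',c['rotation']).as_matrix()
def ray(n,u,v,z):
    c,M=cam(n); d=M@np.array([(u-c['cx'])/c['fx'],(v-c['cy'])/c['fy'],1]); p=np.array(c['xyz'])
    return p+d*(z-p[2])/d[2]
def proj(n,p):
    c,M=cam(n); q=M.T@(np.array(p)-c['xyz']); return np.array([c['cx']+c['fx']*q[0]/q[2],c['cy']+c['fy']*q[1]/q[2]])
def crop(im,x,y,w,h,s): return cv2.resize(im[y:y+h,x:x+w],None,fx=s,fy=s,interpolation=cv2.INTER_CUBIC)
E
python3 - <<'E'
from h import *
t=cv2.imread('pics/top0.png'); s=cv2.imread('pics/scene0.png')
a=np.vstack([np.hstack([crop(t,160,170,80,60,5),crop(t,290,225,80,60,5)]),np.hstack([crop(s,310,150,80,60,5).copy()[:300],crop(s,165,220,80,60,5)])])
cv2.imwrite('pics/c0.png',a)
for u,v,z in [(214,199,.014),(346,254,.0),(315,250,0),(333,199,.06),(155,247,.075),(163,147,.075),(207,194,.187),(173,210,.185)]: print(u,v,ray('top',u,v,z).round(3))
# foot blue corners
hsv=cv2.cvtColor(t,cv2.COLOR_BGR2HSV)
m=cv2.inRange(hsv,(100,120,60),(125,255,255)); n,l,st,ce=cv2.connectedComponentsWithStats(m)
for i in range(1,n):
    if st[i,4]>15:
        r=cv2.minAreaRect(np.argwhere(l==i)[:,::-1].astype(np.float32)); print(st[i],ce[i].round(1),r)
E
```

```text
214 199 [0.6   0.102 0.014]
346 254 [ 0.445 -0.304  0.   ]
315 250 [ 0.455 -0.209  0.   ]
333 199 [ 0.607 -0.253  0.06 ]
155 247 [0.451 0.261 0.075]
163 147 [0.743 0.25  0.075]
207 194 [0.6   0.103 0.187]
173 210 [0.554 0.193 0.185]
[330 102   8   6  26] [333.1 105.2] ((333.4000244140625, 105.30001068115234), (6.640782833099365, 4.743415832519531), 18.434947967529297)
[363 102   8   7  27] [365.9 105.9] ((365.9756774902344, 105.78050231933594), (6.559298515319824, 4.685213088989258), 38.65980911254883)
[396 103   8   7  27] [398.9 106.7] ((399.0244140625, 106.71952056884766), (6.559298515319824, 4.52903938293457), 38.65980911254883)
[196 181  37  35 615] [219.3 195.4] ((213.88119506835938, 198.8118896484375), (34.428287506103516, 34.229278564453125), 84.2894058227539)
[198 200  15  18 182] [204.4 208.7] ((204.38998413085938, 208.22996520996094), (17.253406524658203, 13.152186393737793), 81.8698959350586)
[310 247  12   8  41] [315.7 250.5] ((315.61236572265625, 250.67977905273438), (3.7099928855895996, 11.97797679901123), 57.9946174621582)
[340 252  18   5  66] [348.4 253.8] ((348.5, 254.0), (4.0, 17.0), 90.0)
[  4 339   4  16  24] [  5.5 347.3] ((5.500001430511475, 346.5), (2.066164493560791, 15.033126831054688), 4.085616588592529)
[ 17 340  31   7 200] [ 32.4 342.8] ((32.0, 343.0), (6.0, 30.0), 90.0)
[  2 372  32  25 106] [ 11.3 390. ] ((12.708014488220215, 390.80291748046875), (37.013511657714844, 18.6418399810791), 38.41805648803711)
[ 15 379  30  11 262] [ 30.1 383.9] ((29.5, 384.0), (10.0, 29.0), 90.0)
```

View pics/c0.png

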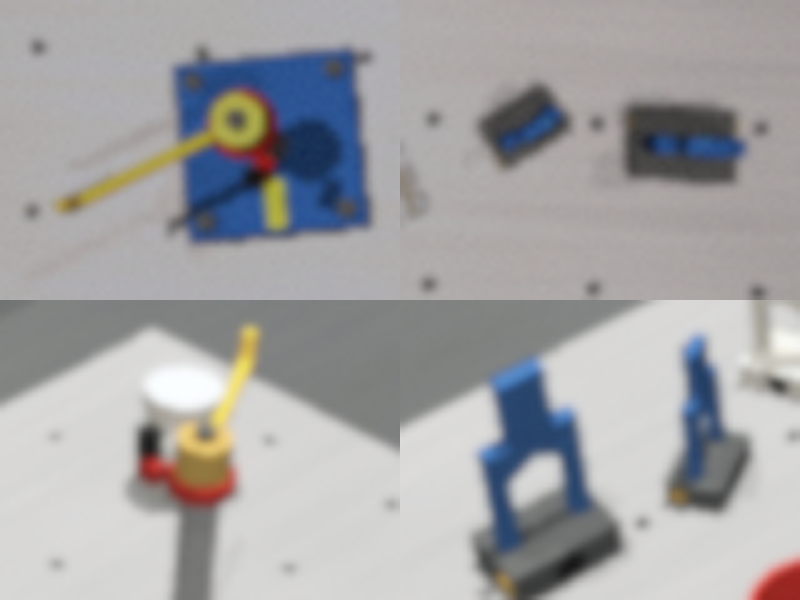

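The crop shows the hook arm running from the head at top (207.6,194) to the tip at (173.6,211). The red stop carrier is at (212.8,202.4) and the yellow strip at (215,211). The big clamp's block spans u 335–358, v 246–261, with its frame roughly along world y. Next I'll fit the positions.

Call:
{"op": "apply_moves", "data": {"steps": [{"translation": [0.09,-0.093,0],"rotation": [0,0,-0.08]},{"translation": [0.18,-0.186,0],"rotation": [0,0,-0.16]},{"translation": [0.27,-0.28,0],"rotation": [0,0,-0.24]},{"translation": [0.36,-0.373,0],"rotation": [0,0,-0.32]},{"translation": [0.45,-0.466,0],"rotation": [0,0,-0.4]},{"translation": [0.54,-0.56,0],"rotation": [0,0,-0.48]},{"translation": [0.63,-0.653,0],"rotation": [0,0,-0.56]},{"translation": [0.72,-0.746,0],"rotation": [0,0,-0.64]},{"translation": [0.81,-0.84,0],"rotation": [0,0,-0.72]},{"translation": [0.89,-0.93,0],"rotation": [0,0,-0.8]}], "jaw": 1, "newtons": 20}}

```text
t: 0.93
eef_pos: [0.3916, 0.4196, 0.2263]
ee_rot: [3.141, -0.0, -0.673]
force: [-0.1, -0.1, -0.5]
width: 0.0265
gripper_force: 0.0
```

Call:
{"op": "apply_moves", "data": {"steps": [{"translation": [0.09,-0.093,0],"rotation": [0,0,-0.08]},{"translation": [0.18,-0.186,0],"rotation": [0,0,-0.16]},{"translation": [0.27,-0.28,0],"rotation": [0,0,-0.24]},{"translation": [0.36,-0.373,0],"rotation": [0,0,-0.32]},{"translation": [0.45,-0.466,0],"rotation": [0,0,-0.4]},{"translation": [0.54,-0.56,0],"rotation": [0,0,-0.48]},{"translation": [0.63,-0.653,0],"rotation": [0,0,-0.56]},{"translation": [0.72,-0.746,0],"rotation": [0,0,-0.64]},{"translation": [0.81,-0.84,0],"rotation": [0,0,-0.72]},{"translation": [0.89,-0.93,0],"rotation": [0,0,-0.8]}]}}

```text
t: 1.77
eef_pos: [0.6141, 0.1872, 0.2261]
ee_rot: [3.141, 0.0, -1.092]
force: [-0.7, 0.9, 0.1]
width: 0.0003
gripper_force: 0.0
```

Call:
{"op": "apply_moves", "data": {"steps": [{"translation": [0,0,-0.04],"rotation": [0,0,0]},{"translation": [0,0,-0.08],"rotation": [0,0,0]},{"translation": [0,0,-0.12],"rotation": [0,0,0]},{"translation": [0,0,-0.16],"rotation": [0,0,0]},{"translation": [0,0,-0.2],"rotation": [0,0,0]},{"translation": [0,0,-0.24],"rotation": [0,0,0]},{"translation": [0,0,-0.28],"rotation": [0,0,0]},{"translation": [0,0,-0.28],"rotation": [0,0,0]},{"translation": [0,0,-0.28],"rotation": [0,0,0]},{"translation": [0,0,-0.28],"rotation": [0,0,0]}]}}

```text
t: 2.6
eef_pos: [0.6134, 0.189, 0.157]
ee_rot: [-3.141, -0.0, -1.089]
force: [0.2, 0.6, 1.0]
width: 0.0
gripper_force: 0.0
```

```bash
cat >> h.py <<'E'
AX=np.array([.601,.1024])
def pose(phi,off=.025,r=.07):
    f=np.radians(phi); return AX+r*np.array([np.cos(f),np.sin(f)])+off*np.array([np.sin(f),-np.cos(f)]), phi-180
def rows(phis,off=.025,start=None):
    s=get_state() if start is None else None
    p0,y0=(s['eef_pos'][:2],np.degrees(s['ee_rot'][2])) if s else pose(*start)
    for f in phis:
        p,y=pose(f,off); d=(p-p0)/.25; print(f,d.round(3),round((y-y0)/30,3))
E
python3 - <<'E'
from h import *
s=get_state(); print(s['eef_pos'],s['ee_rot'],s['force'])
t=grab_frame('top');c=grab_frame('scene')
cv2.imwrite('pics/p1.png',np.hstack([crop(t,150,160,100,90,4),crop(c,300,100,100,90,4)]))
rows([114,117,120,123,126,129,132,135,138,141]); print(); rows([143,145,147,149,151,153,155,157,159,161],start=(141,))
E
```

```text
[0.6134452  0.18896391 0.15698412] [-3.14100233e+00 -2.22294290e-04 -1.08908278e+00] [0.21736728 0.63373519 1.03355896]
114 [-0.073 -0.05 ] -0.119
117 [-0.088 -0.051] -0.019
120 [-0.104 -0.054] 0.081
123 [-0.119 -0.057] 0.181
126 [-0.134 -0.061] 0.281
129 [-0.149 -0.066] 0.381
132 [-0.163 -0.071] 0.481
135 [-0.178 -0.078] 0.581
138 [-0.192 -0.085] 0.681
141 [-0.205 -0.092] 0.781

143 [-0.009 -0.006] 0.067
145 [-0.017 -0.011] 0.133
147 [-0.026 -0.018] 0.2
149 [-0.034 -0.024] 0.267
151 [-0.042 -0.031] 0.333
153 [-0.049 -0.038] 0.4
155 [-0.057 -0.045] 0.467
157 [-0.064 -0.052] 0.533
159 [-0.071 -0.06 ] 0.6
161 [-0.078 -0.068] 0.667
```

View pics/p1.png

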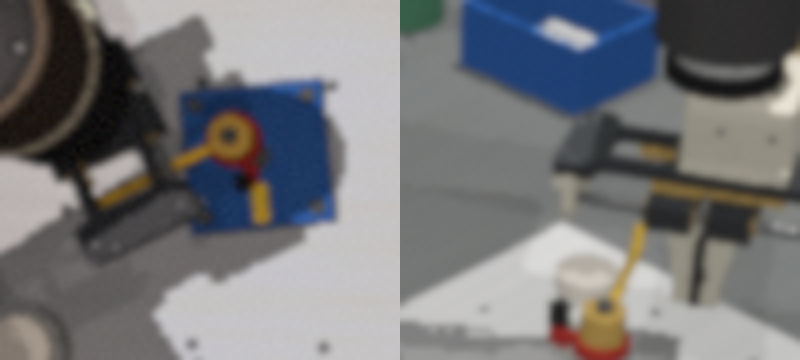

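The picture shows the shut fingers on the clockwise side of the arm, clear of it, with the black stop block at top (210.8,205.5). Now I push along the arc.

Call:
{"op": "apply_moves", "data": {"steps": [{"translation": [-0.03,-0.02,0],"rotation": [0,0,0]},{"translation": [-0.06,-0.04,0],"rotation": [0,0,0]},{"translation": [-0.088,-0.051,0],"rotation": [0,0,0]},{"translation": [-0.104,-0.054,0],"rotation": [0,0,0.08]},{"translation": [-0.119,-0.057,0],"rotation": [0,0,0.18]},{"translation": [-0.134,-0.061,0],"rotation": [0,0,0.28]},{"translation": [-0.149,-0.066,0],"rotation": [0,0,0.38]},{"translation": [-0.163,-0.071,0],"rotation": [0,0,0.48]},{"translation": [-0.178,-0.078,0],"rotation": [0,0,0.58]},{"translation": [-0.192,-0.085,0],"rotation": [0,0,0.68]}]}}

```text
t: 3.53
eef_pos: [0.5655, 0.1674, 0.1575]
ee_rot: [-3.139, -0.001, -0.731]
force: [3.0, -0.3, -0.4]
width: 0.0007
gripper_force: 1.2
```

```bash
python3 - <<'E'
from h import *
s=get_state(); print(s['eef_pos'],s['ee_rot'],s['force'])
b=ray('top',210.4,205.1,.17)[:2]-AX; print(np.degrees(np.arctan2(b[1],b[0])),np.hypot(*b))
for o in (.025,):
  rows([141,144,147,150,153,156,159,162,165,168],o)
E
```

```text
[0.56546261 0.16744961 0.15749082] [-3.13886403e+00 -1.17701207e-03 -7.30671429e-01] [ 3.04683028 -0.3198152  -0.44936156]
-164.84158199081176 0.03054268564032798
141 [-0.013 -0.006] 0.095
144 [-0.026 -0.015] 0.195
147 [-0.038 -0.024] 0.295
150 [-0.05  -0.034] 0.395
153 [-0.062 -0.044] 0.495
156 [-0.073 -0.055] 0.595
159 [-0.083 -0.066] 0.695
162 [-0.093 -0.079] 0.795
165 [-0.102 -0.091] 0.895
168 [-0.111 -0.104] 0.995
```

Call:
{"op": "apply_moves", "data": {"steps": [{"translation": [-0.013,-0.006,0],"rotation": [0,0,0.09]},{"translation": [-0.026,-0.015,0],"rotation": [0,0,0.19]},{"translation": [-0.038,-0.024,0],"rotation": [0,0,0.29]},{"translation": [-0.05,-0.034,0],"rotation": [0,0,0.39]},{"translation": [-0.062,-0.044,0],"rotation": [0,0,0.49]},{"translation": [-0.073,-0.055,0],"rotation": [0,0,0.59]},{"translation": [-0.083,-0.066,0],"rotation": [0,0,0.69]},{"translation": [-0.083,-0.066,0],"rotation": [0,0,0.69]},{"translation": [-0.083,-0.066,0],"rotation": [0,0,0.69]},{"translation": [-0.083,-0.066,0],"rotation": [0,0,0.69]}]}}

```text
t: 4.37
eef_pos: [0.5441, 0.1508, 0.1568]
ee_rot: [-3.142, 0.0, -0.374]
force: [0.5, 0.4, 0.6]
width: 0.0005
gripper_force: 0.1
```

```bash
python3 - <<'E'
from h import *
s=get_state(); print(s['eef_pos'],s['ee_rot'],s['force'])
t=grab_frame('top');c=grab_frame('scene')
cv2.imwrite('pics/p2.png',np.hstack([crop(t,150,160,100,90,4),crop(c,300,100,100,90,4)]))
rows(range(160,182,1))
E
```

```text
[0.54405886 0.15077247 0.1567629 ] [-3.14151346e+00  5.37420333e-05 -3.74031354e-01] [0.53768743 0.39343093 0.61597463]
160 [-0.001 -0.004] 0.046
161 [-0.004 -0.008] 0.08
162 [-0.008 -0.012] 0.113
163 [-0.011 -0.016] 0.146
164 [-0.014 -0.02 ] 0.18
165 [-0.017 -0.025] 0.213
166 [-0.02  -0.029] 0.246
167 [-0.023 -0.033] 0.28
168 [-0.025 -0.038] 0.313
169 [-0.028 -0.042] 0.346
170 [-0.031 -0.046] 0.38
171 [-0.033 -0.051] 0.413
172 [-0.036 -0.056] 0.446
173 [-0.038 -0.06 ] 0.48
174 [-0.04  -0.065] 0.513
175 [-0.042 -0.07 ] 0.546
176 [-0.045 -0.074] 0.58
177 [-0.047 -0.079] 0.613
178 [-0.049 -0.084] 0.646
179 [-0.05  -0.089] 0.68
180 [-0.052 -0.094] 0.713
181 [-0.054 -0.098] 0.746
```

View pics/p2.png

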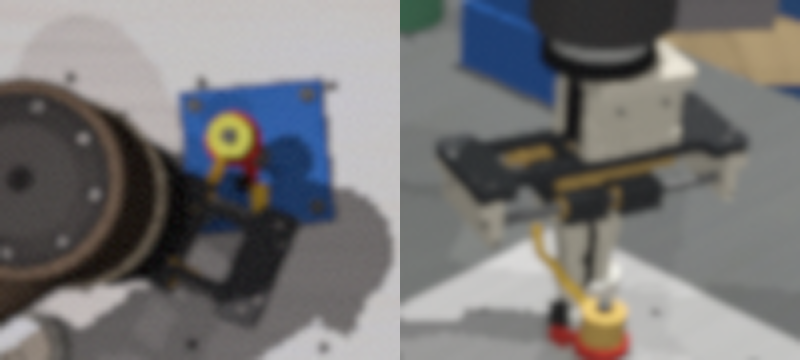

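The picture shows the fingers swinging the arm, now at about 160°, with a gap of roughly 15–20° left to the black stop. I'll go slowly from here.

Call:
{"op": "apply_moves", "data": {"steps": [{"translation": [-0.004,-0.008,0],"rotation": [0,0,0.08]},{"translation": [-0.008,-0.012,0],"rotation": [0,0,0.113]},{"translation": [-0.011,-0.016,0],"rotation": [0,0,0.146]},{"translation": [-0.014,-0.02,0],"rotation": [0,0,0.18]},{"translation": [-0.017,-0.025,0],"rotation": [0,0,0.213]},{"translation": [-0.02,-0.029,0],"rotation": [0,0,0.246]},{"translation": [-0.023,-0.033,0],"rotation": [0,0,0.28]},{"translation": [-0.025,-0.038,0],"rotation": [0,0,0.313]},{"translation": [-0.028,-0.042,0],"rotation": [0,0,0.346]},{"translation": [-0.031,-0.046,0],"rotation": [0,0,0.38]}]}}

```text
t: 5.3
eef_pos: [0.5368, 0.1393, 0.1566]
ee_rot: [-3.141, -0.0, -0.172]
force: [1.4, 3.0, -1.3]
width: 0.0003
gripper_force: 1.1
```

```bash
python3 - <<'E'
from h import *
s=get_state(); print(s['eef_pos'],s['ee_rot'],s['force'])
rows(np.arange(171,183,1))
E
```

```text
[0.53676153 0.13934627 0.15662063] [-3.14147579e+00 -2.55117936e-04 -1.71650294e-01] [ 1.39409716  3.01474455 -1.28272281]
171 [-0.004 -0.005] 0.028
172 [-0.006 -0.01 ] 0.061
173 [-0.009 -0.014] 0.094
174 [-0.011 -0.019] 0.128
175 [-0.013 -0.024] 0.161
176 [-0.015 -0.028] 0.194
177 [-0.017 -0.033] 0.228
178 [-0.019 -0.038] 0.261
179 [-0.021 -0.043] 0.294
180 [-0.023 -0.048] 0.328
181 [-0.025 -0.053] 0.361
182 [-0.026 -0.058] 0.394
```

Call:
{"op": "apply_moves", "data": {"steps": [{"translation": [-0.002,-0.003,0],"rotation": [0,0,0.014]},{"translation": [-0.004,-0.005,0],"rotation": [0,0,0.028]},{"translation": [-0.005,-0.008,0],"rotation": [0,0,0.045]},{"translation": [-0.006,-0.01,0],"rotation": [0,0,0.061]},{"translation": [-0.008,-0.012,0],"rotation": [0,0,0.078]},{"translation": [-0.009,-0.014,0],"rotation": [0,0,0.094]},{"translation": [-0.009,-0.014,0],"rotation": [0,0,0.094]},{"translation": [-0.009,-0.014,0],"rotation": [0,0,0.094]},{"translation": [-0.009,-0.014,0],"rotation": [0,0,0.094]},{"translation": [-0.009,-0.014,0],"rotation": [0,0,0.094]}]}}

```text
t: 6.13
eef_pos: [0.5344, 0.1359, 0.1566]
ee_rot: [3.141, 0.0, -0.124]
force: [1.5, 2.4, 1.3]
width: 0.0006
gripper_force: 0.9
```

Call:
{"op": "apply_moves", "data": {"steps": [{"translation": [-0.001,-0.003,0],"rotation": [0,0,0.017]},{"translation": [-0.002,-0.005,0],"rotation": [0,0,0.033]},{"translation": [-0.003,-0.007,0],"rotation": [0,0,0.05]},{"translation": [-0.004,-0.01,0],"rotation": [0,0,0.067]},{"translation": [-0.004,-0.01,0],"rotation": [0,0,0.067]},{"translation": [-0.004,-0.01,0],"rotation": [0,0,0.067]},{"translation": [-0.004,-0.01,0],"rotation": [0,0,0.067]},{"translation": [-0.004,-0.01,0],"rotation": [0,0,0.067]},{"translation": [-0.004,-0.01,0],"rotation": [0,0,0.067]},{"translation": [-0.004,-0.01,0],"rotation": [0,0,0.067]}]}}

```text
t: 6.97
eef_pos: [0.5333, 0.1333, 0.1565]
ee_rot: [3.141, 0.0, -0.089]
force: [1.5, 0.6, 0.8]
width: 0.0003
gripper_force: 0.7
```

Call:
{"op": "apply_moves", "data": {"steps": [{"translation": [-0.001,-0.003,0],"rotation": [0,0,0.017]},{"translation": [-0.002,-0.005,0],"rotation": [0,0,0.033]},{"translation": [-0.003,-0.007,0],"rotation": [0,0,0.05]},{"translation": [-0.004,-0.01,0],"rotation": [0,0,0.067]},{"translation": [-0.005,-0.012,0],"rotation": [0,0,0.083]},{"translation": [-0.006,-0.014,0],"rotation": [0,0,0.1]},{"translation": [-0.006,-0.014,0],"rotation": [0,0,0.1]},{"translation": [-0.006,-0.014,0],"rotation": [0,0,0.1]},{"translation": [-0.006,-0.014,0],"rotation": [0,0,0.1]},{"translation": [-0.006,-0.014,0],"rotation": [0,0,0.1]}]}}

```text
t: 7.8
eef_pos: [0.5319, 0.1298, 0.1566]
ee_rot: [3.141, 0.0, -0.037]
force: [0.4, 0.5, 1.2]
width: -0.0
gripper_force: 0.7
```

```bash
python3 - <<'E'
from h import *
s=get_state(); print(s['eef_pos'],s['ee_rot'],s['force'])
t=grab_frame('top');c=grab_frame('scene')
cv2.imwrite('pics/p3.png',np.hstack([crop(t,180,170,60,60,6),crop(c,310,130,60,60,6)]))
E
```

```text
[0.53193676 0.12984011 0.15655767] [ 3.14140069e+00  5.31630880e-05 -3.66863049e-02] [0.37602388 0.54673001 1.17009468]
```

View pics/p3.png

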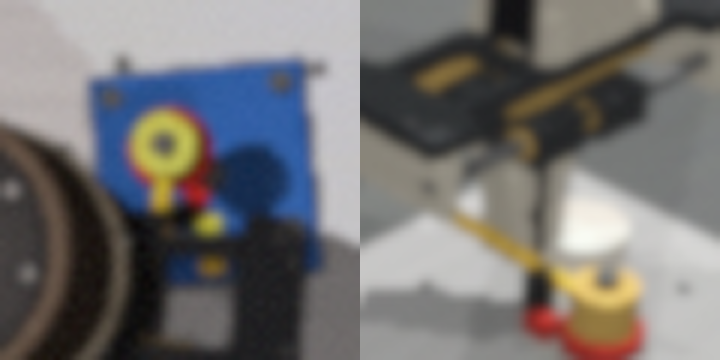

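The arm is now almost touching the black block. I'll take smaller pushes.

Call:
{"op": "apply_moves", "data": {"steps": [{"translation": [-0.001,-0.003,0],"rotation": [0,0,0.017]},{"translation": [-0.002,-0.005,0],"rotation": [0,0,0.033]},{"translation": [-0.003,-0.007,0],"rotation": [0,0,0.05]},{"translation": [-0.004,-0.01,0],"rotation": [0,0,0.067]},{"translation": [-0.004,-0.01,0],"rotation": [0,0,0.067]},{"translation": [-0.004,-0.01,0],"rotation": [0,0,0.067]},{"translation": [-0.004,-0.01,0],"rotation": [0,0,0.067]},{"translation": [-0.004,-0.01,0],"rotation": [0,0,0.067]},{"translation": [-0.004,-0.01,0],"rotation": [0,0,0.067]},{"translation": [-0.004,-0.01,0],"rotation": [0,0,0.067]}]}}

```text
t: 8.73
eef_pos: [0.5309, 0.1274, 0.1566]
ee_rot: [3.142, 0.0, -0.002]
force: [1.5, 1.8, 0.8]
width: 0.0005
gripper_force: 0.8
```

Call:
{"op": "apply_moves", "data": {"steps": [{"translation": [-0.001,-0.003,0],"rotation": [0,0,0.017]},{"translation": [-0.001,-0.005,0],"rotation": [0,0,0.033]},{"translation": [-0.002,-0.008,0],"rotation": [0,0,0.05]},{"translation": [-0.003,-0.01,0],"rotation": [0,0,0.067]},{"translation": [-0.003,-0.01,0],"rotation": [0,0,0.067]},{"translation": [-0.003,-0.01,0],"rotation": [0,0,0.067]},{"translation": [-0.003,-0.01,0],"rotation": [0,0,0.067]},{"translation": [-0.003,-0.01,0],"rotation": [0,0,0.067]},{"translation": [-0.003,-0.01,0],"rotation": [0,0,0.067]},{"translation": [-0.003,-0.01,0],"rotation": [0,0,0.067]}]}}

```text
t: 9.57
eef_pos: [0.5304, 0.1265, 0.1566]
ee_rot: [-3.139, -0.001, 0.034]
force: [-0.6, 8.3, -0.6]
width: 0.0003
gripper_force: 4.5
```

Contact is firm at 8.3 N. I'll add a touch more and hold.

Call:
{"op": "apply_moves", "data": {"steps": [{"translation": [0,-0.002,0],"rotation": [0,0,0]},{"translation": [0,-0.003,0],"rotation": [0,0,0]},{"translation": [0,-0.003,0],"rotation": [0,0,0]},{"translation": [0,-0.003,0],"rotation": [0,0,0]},{"translation": [0,-0.003,0],"rotation": [0,0,0]},{"translation": [0,-0.003,0],"rotation": [0,0,0]},{"translation": [0,-0.003,0],"rotation": [0,0,0]},{"translation": [0,-0.003,0],"rotation": [0,0,0]},{"translation": [0,-0.003,0],"rotation": [0,0,0]},{"translation": [0,-0.003,0],"rotation": [0,0,0]}]}}

```text
t: 10.4
eef_pos: [0.5305, 0.1264, 0.1567]
ee_rot: [-3.138, -0.001, 0.034]
force: [-1.0, 11.5, -0.5]
width: 0.0005
gripper_force: 5.8
```

Call:
{"op": "apply_moves", "data": {"steps": [{"translation": [0,0.02,0],"rotation": [0,0,0]},{"translation": [0,0.06,0],"rotation": [0,0,0]},{"translation": [0,0.1,0],"rotation": [0,0,0]},{"translation": [0,0.15,0],"rotation": [0,0,0]},{"translation": [0,0.15,0.05],"rotation": [0,0,0]},{"translation": [0,0.15,0.12],"rotation": [0,0,0]},{"translation": [0,0.15,0.2],"rotation": [0,0,0]},{"translation": [0,0.15,0.28],"rotation": [0,0,0]},{"translation": [0,0.15,0.34],"rotation": [0,0,0]},{"translation": [0,0.15,0.36],"rotation": [0,0,0]}]}}

```text
t: 11.23
eef_pos: [0.5311, 0.1628, 0.2491]
ee_rot: [-3.141, -0.003, 0.034]
force: [0.6, -0.2, 0.6]
width: 0.0003
gripper_force: 0.0
```

Call:
{"op": "apply_moves", "data": {"steps": [{"translation": [-0.03,-0.09,0],"rotation": [0,0,0]},{"translation": [-0.06,-0.18,0],"rotation": [0,0,0]},{"translation": [-0.09,-0.28,0],"rotation": [0,0,0]},{"translation": [-0.12,-0.38,0],"rotation": [0,0,0]},{"translation": [-0.15,-0.48,0],"rotation": [0,0,0]},{"translation": [-0.18,-0.58,0],"rotation": [0,0,0]},{"translation": [-0.22,-0.68,0],"rotation": [0,0,0]},{"translation": [-0.26,-0.79,0],"rotation": [0,0,0]},{"translation": [-0.3,-0.9,0],"rotation": [0,0,0]},{"translation": [-0.32,-1,0],"rotation": [0,0,0]}], "jaw": -0.05}}

```text
t: 12.07
eef_pos: [0.4488, -0.0892, 0.246]
ee_rot: [-3.142, 0.001, 0.034]
force: [0.1, -0.4, 0.5]
width: 0.0458
gripper_force: 0.0
```

```bash
python3 - <<'E'
from h import *
s=get_state(); print(s['eef_pos'],s['ee_rot'],s['force'],s['width'])
t=grab_frame('top');c=grab_frame('scene')
cv2.imwrite('pics/p4.png',np.vstack([np.hstack([crop(t,180,170,60,45,6),crop(c,310,140,60,45,6)]),np.hstack([crop(t,320,230,60,45,6),crop(c,165,225,60,55,6)[:270]])]))
E
```

```text
[ 0.4487595  -0.08920252  0.24602731] [-3.14155234e+00  1.03605354e-03  3.39630917e-02] [ 0.06620572 -0.43547138  0.46255771] 0.04579469850005891
```

View pics/p4.png

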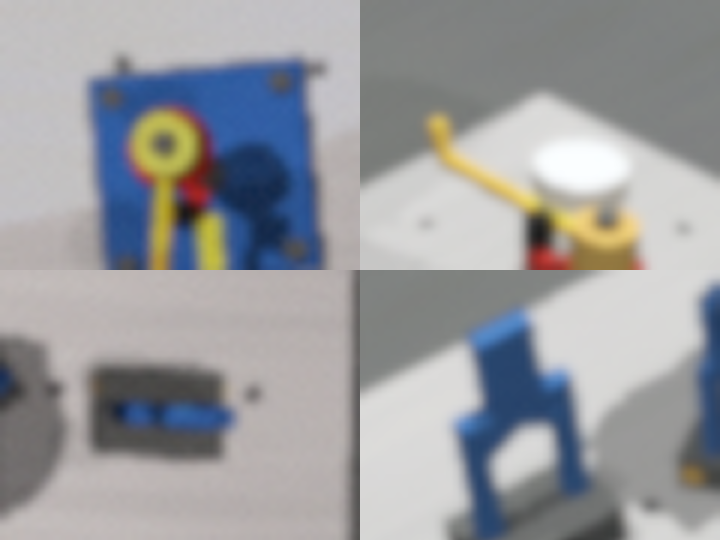

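```bash
python3 - <<'E'
from h import *
tip=ray('scene',310+77/6-.4,140+122/6-.4,.186); d=tip[:2]-AX; print('tip',tip,np.hypot(*d),np.degrees(np.arctan2(d[1],d[0])))
a=ray('top',180+165/6-.4,170+150/6-.4,.174);b=ray('top',180+159/6-.4,170+262/6-.4,.174);d=(b-a); print(a,b,np.degrees(np.arctan2(d[1],d[0])))
# clamp template match in both views: render blue+dark mask for hypotheses via convex polys
t=grab_frame('top');s=grab_frame('scene')
def mask(im):
    h=cv2.cvtColor(im,cv2.COLOR_BGR2HSV); blue=cv2.inRange(h,(100,110,40),(125,255,255)); return blue
def box(x0,x1,y0,y1,z0,z1): return np.array([[x,y,z] for x in(x0,x1) for y in(y0,y1) for z in(z0,z1)])
parts=[box(-.005,.005,-.026,-.016,.024,.088),box(-.005,.005,.016,.026,.024,.088),box(-.005,.005,-.026,.026,.0745,.088),box(-.005,.005,-.013,.013,.088,.126)]
def ren(n,x,y,w):
    M=R.from_euler('z',w).as_matrix(); m=np.zeros((420*4,560*4),np.uint8)
    for p in parts:
        q=np.array([proj(n,M@v+[x,y,0]) for v in p]); cv2.fillConvexPoly(m,cv2.convexHull(np.round(q*4+1.5).astype(np.int32)),255)
    return cv2.resize(m,(560,420),interpolation=cv2.INTER_AREA)
roi={'top':(325,235,50,40),'scene':(170,228,37,45)}
obs={'top':mask(t),'scene':mask(s)}
def cost(v):
    e=0
    for n in('top','scene'):
        x,y,w,h=roi[n]; e+=np.abs(ren(n,*v)[y:y+h,x:x+w].astype(float)-cv2.GaussianBlur(obs[n],(3,3),0)[y:y+h,x:x+w]).sum()/255
    return e
from scipy.optimize import minimize
for w0 in(-.1,.1):
    r=minimize(cost,[.448,-.3,w0],method='Nelder-Mead',options=dict(initial_simplex=[[.448,-.3,w0],[.455,-.3,w0],[.448,-.292,w0],[.448,-.3,w0+.15]])); print(r.x.round(4),r.fun)
E
```

```text
tip [0.49758908 0.10685832 0.186     ] 0.1035069839653408 177.53135509447333
[0.59959885 0.10393383 0.174     ] [0.54871754 0.10478881 0.174     ] 179.0373236289589Traceback (most recent call last):
  File "<stdin>", line 24, in <module>
    res = _minimize_neldermead(fun, x0, args, callback, bounds=bounds,
                               **options)
    fxcc = func(xcc)
    fx = function(np.copy(x), *(wrapper_args + args))
  File "<stdin>", line 20, in cost
  File "<stdin>", line 13, in ren
  File "h.py", line 10, in proj
    c,M=cam(n); q=M.T@(np.array(p)-c['xyz']); return np.array([c['cx']+c['fx']*q[0]/q[2],c['cy']+c['fy']*q[1]/q[2]])
        ~~~^^^
  File "h.py", line 5, in cam
    c=camera_model(n); return c,R.from_euler('xyz',c['rotation']).as_matrix()
ValueError: time passes only in moves, steps and waits
```

```bash
sed -i 's/^def cam/import functools\n@functools.cache\ndef cam/' h.py; cat > fit.py <<'E'
from h import *
t=cv2.imread('pics/top0.png');s=cv2.imread('pics/scene0.png')
def box(x0,x1,y0,y1,z0,z1): return np.array([[x,y,z] for x in(x0,x1) for y in(y0,y1) for z in(z0,z1)])
parts=[box(-.005,.005,-.026,-.016,.024,.088),box(-.005,.005,.016,.026,.024,.088),box(-.005,.005,-.026,.026,.0745,.088),box(-.005,.005,-.013,.013,.088,.126)]
def ren(n,x,y,w):
    M=R.from_euler('z',w).as_matrix(); m=np.zeros((420*4,560*4),np.uint8)
    for p in parts:
        q=np.array([proj(n,M@v+[x,y,0]) for v in p]); cv2.fillConvexPoly(m,cv2.convexHull(np.round(q*4+1.5).astype(np.int32)),255)
    return cv2.resize(m,(560,420),interpolation=cv2.INTER_AREA)
roi={'top':(325,235,50,40),'scene':(170,228,37,45)}
mask=lambda im:cv2.GaussianBlur(cv2.inRange(cv2.cvtColor(im,cv2.COLOR_BGR2HSV),(100,110,40),(125,255,255)),(3,3),0)
obs={'top':mask(t),'scene':mask(s)}
def cost(v):
    e=0
    for n in roi:
        x,y,w,h=roi[n]; e+=np.abs(ren(n,*v)[y:y+h,x:x+w].astype(float)-obs[n][y:y+h,x:x+w]).sum()/255
    return e
from scipy.optimize import minimize
for w0 in(-.1,.1):
    r=minimize(cost,[.448,-.3,w0],method='Nelder-Mead',options=dict(maxfev=80,initial_simplex=[[.448,-.3,w0],[.455,-.3,w0],[.448,-.292,w0],[.448,-.3,w0+.15]])); print(r.x.round(4),r.fun)
E
python3 fit.py
```

```text
[ 0.4482 -0.3001 -0.005 ] 204.82745098039214
[ 0.4481 -0.2996 -0.0299] 204.1921568627451
```

Call:
{"op": "apply_moves", "data": {"steps": [{"translation": [0,-0.09,0],"rotation": [0,0,-0.02]},{"translation": [0,-0.19,0],"rotation": [0,0,-0.04]},{"translation": [0,-0.3,0],"rotation": [0,0,-0.06]},{"translation": [0,-0.41,0],"rotation": [0,0,-0.085]},{"translation": [0,-0.52,0],"rotation": [0,0,-0.085]},{"translation": [0,-0.63,0],"rotation": [0,0,-0.085]},{"translation": [0,-0.74,0],"rotation": [0,0,-0.085]},{"translation": [0,-0.81,0],"rotation": [0,0,-0.085]},{"translation": [-0.003,-0.843,0],"rotation": [0,0,-0.085]},{"translation": [-0.003,-0.843,0],"rotation": [0,0,-0.085]}]}}

```text
t: 13.1
eef_pos: [0.4497, -0.2995, 0.2456]
ee_rot: [-3.141, 0.002, -0.012]
force: [0.5, -0.0, 0.3]
width: 0.0463
gripper_force: 0.0
```

Call:
{"op": "apply_moves", "data": {"steps": [{"translation": [0,0,-0.05],"rotation": [0,0,0]},{"translation": [0,0,-0.12],"rotation": [0,0,0]},{"translation": [0,0,-0.2],"rotation": [0,0,0]},{"translation": [0,0,-0.28],"rotation": [0,0,0]},{"translation": [0,0,-0.35],"rotation": [0,0,0]},{"translation": [0,0,-0.4],"rotation": [0,0,0]},{"translation": [0,0,-0.43],"rotation": [0,0,0]},{"translation": [0,0,-0.44],"rotation": [0,0,0]},{"translation": [0,0,-0.44],"rotation": [0,0,0]},{"translation": [0,0,-0.44],"rotation": [0,0,0]}]}}

```text
t: 13.93
eef_pos: [0.4501, -0.2988, 0.1373]
ee_rot: [3.141, -0.001, -0.01]
force: [0.2, 0.4, -0.2]
width: 0.0461
gripper_force: 0.0
```

```bash
python3 - <<'E'
from h import *
s=get_state(); print(s['eef_pos'],s['ee_rot'],s['force'],s['width'])
c=grab_frame('scene'); cv2.imwrite('pics/p5.png',crop(c,140,170,100,110,5))
E
```

```text
[ 0.45006893 -0.29881011  0.13725396] [ 3.14118589e+00 -7.76010620e-04 -1.02095415e-02] [ 0.19292066  0.43298715 -0.21418806] 0.04607803804274392
```

View pics/p5.png

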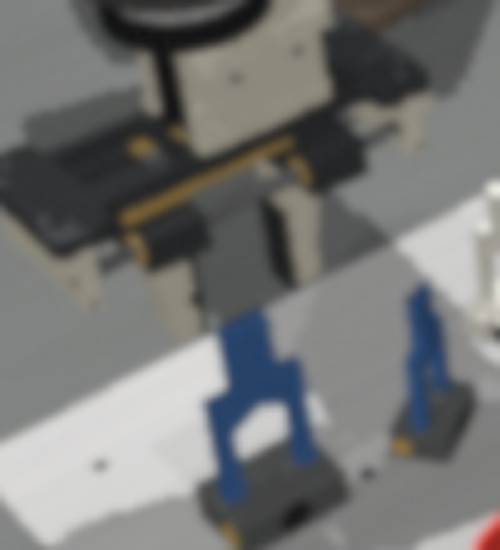

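The fingers straddle the tab, centred on it. I'll go down and grip.

Call:
{"op": "apply_moves", "data": {"steps": [{"translation": [-0.007,-0.004,-0.02],"rotation": [0,0,0]},{"translation": [-0.007,-0.004,-0.05],"rotation": [0,0,0]},{"translation": [-0.007,-0.004,-0.08],"rotation": [0,0,0]},{"translation": [-0.007,-0.004,-0.11],"rotation": [0,0,0]},{"translation": [-0.007,-0.004,-0.14],"rotation": [0,0,0]},{"translation": [-0.007,-0.004,-0.16],"rotation": [0,0,0]},{"translation": [-0.007,-0.004,-0.168],"rotation": [0,0,0]},{"translation": [-0.007,-0.004,-0.168],"rotation": [0,0,0]},{"translation": [-0.007,-0.004,-0.168],"rotation": [0,0,0]},{"translation": [-0.007,-0.004,-0.168],"rotation": [0,0,0]}]}}

```text
t: 14.82
eef_pos: [0.4479, -0.3002, 0.0948]
ee_rot: [3.141, -0.0, -0.011]
force: [1.3, 0.2, 0.9]
width: 0.0461
gripper_force: 0.0
```

Call:
{"op": "apply_moves", "data": {"steps": [{"translation": [0,0,0],"rotation": [0,0,0]},{"translation": [0,0,0],"rotation": [0,0,0]},{"translation": [0,0,0],"rotation": [0,0,0]},{"translation": [0,0,0],"rotation": [0,0,0]},{"translation": [0,0,0],"rotation": [0,0,0]},{"translation": [0,0,0],"rotation": [0,0,0]},{"translation": [0,0,0],"rotation": [0,0,0]},{"translation": [0,0,0],"rotation": [0,0,0]},{"translation": [0,0,0],"rotation": [0,0,0]},{"translation": [0,0,0],"rotation": [0,0,0]}], "jaw": 1, "newtons": 30}}

```text
t: 15.65
eef_pos: [0.4478, -0.3001, 0.0948]
ee_rot: [3.141, -0.0, -0.011]
force: [-0.8, 1.4, 4.5]
width: 0.0259
gripper_force: 30.0
```

Call:
{"op": "apply_moves", "data": {"steps": [{"translation": [0,0,0.03],"rotation": [0,0,0]},{"translation": [0,0,0.08],"rotation": [0,0,0]},{"translation": [0,0,0.14],"rotation": [0,0,0]},{"translation": [0,0,0.21],"rotation": [0,0,0]},{"translation": [0,0,0.29],"rotation": [0,0,0]},{"translation": [0,0,0.37],"rotation": [0,0,0]},{"translation": [0,0,0.45],"rotation": [0,0,0]},{"translation": [0,0,0.52],"rotation": [0,0,0]},{"translation": [0,0,0.57],"rotation": [0,0,0]},{"translation": [0,0,0.6],"rotation": [0,0,0]}]}}

```text
t: 16.48
eef_pos: [0.4477, -0.3001, 0.2461]
ee_rot: [3.141, -0.001, -0.011]
force: [0.2, 0.7, -3.5]
width: 0.0259
gripper_force: 30.0
```

Call:
{"op": "apply_moves", "data": {"steps": [{"translation": [0,0.03,0],"rotation": [0,0,0]},{"translation": [0,0.08,0],"rotation": [0,0,0]},{"translation": [0,0.14,0],"rotation": [0,0,0]},{"translation": [0,0.22,0],"rotation": [0,0,0]},{"translation": [0,0.31,0],"rotation": [0,0,0]},{"translation": [0,0.4,0],"rotation": [0,0,0]},{"translation": [0,0.49,0],"rotation": [0,0,0]},{"translation": [0,0.58,0],"rotation": [0,0,0]},{"translation": [0,0.67,0],"rotation": [0,0,0]},{"translation": [0,0.76,0],"rotation": [0,0,0]}]}}

```text
t: 17.32
eef_pos: [0.4463, -0.1082, 0.2432]
ee_rot: [-3.141, 0.002, -0.011]
force: [0.5, 0.2, -3.9]
width: 0.026
gripper_force: 30.0
```

Call:
{"op": "apply_moves", "data": {"steps": [{"translation": [0,0.1,0],"rotation": [0,0,0]},{"translation": [0,0.2,0],"rotation": [0,0,0]},{"translation": [0,0.3,0],"rotation": [0,0,0]},{"translation": [0,0.4,0],"rotation": [0,0,0]},{"translation": [0,0.5,0],"rotation": [0,0,0]},{"translation": [0,0.6,-0.02],"rotation": [0,0,0]},{"translation": [0,0.7,-0.04],"rotation": [0,0,0]},{"translation": [0,0.78,-0.06],"rotation": [0,0,0]},{"translation": [0,0.84,-0.08],"rotation": [0,0,0]},{"translation": [0,0.866,-0.1],"rotation": [0,0,0]}]}}

```text
t: 18.15
eef_pos: [0.4463, 0.1084, 0.2181]
ee_rot: [3.141, 0.002, -0.009]
force: [0.2, 0.0, -3.6]
width: 0.0259
gripper_force: 30.0
```

```bash
python3 - <<'E'
from h import *
s=get_state(); print(s['eef_pos'],s['ee_rot'],s['force'],s['width'])
t=grab_frame('top');c=grab_frame('scene'); cv2.imwrite('pics/p6.png',np.hstack([crop(t,160,170,80,100,5),crop(c,280,100,80,100,5)]))
E
```

```text
[0.44634862 0.10836928 0.21807836] [ 3.14110580e+00  1.78072323e-03 -9.17077567e-03] [ 2.35515542e-01  2.50263644e-04 -3.60961604e+00] 0.025879553350839718
```

View pics/p6.png

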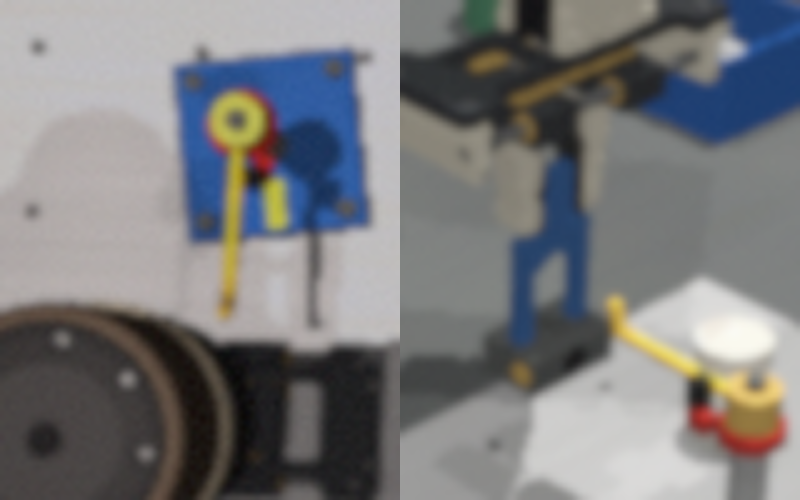

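The picture shows the clamp upright in front of the hook, with the tip (top (205,232)) level with the window. I'll slide it on slowly.

Call:
{"op": "apply_moves", "data": {"steps": [{"translation": [0.01,-0.006,0.008],"rotation": [0,0,0]},{"translation": [0.03,-0.006,0.016],"rotation": [0,0,0]},{"translation": [0.05,-0.006,0.016],"rotation": [0,0,0]},{"translation": [0.08,-0.006,0.016],"rotation": [0,0,0]},{"translation": [0.11,-0.006,0.016],"rotation": [0,0,0]},{"translation": [0.14,-0.006,0.016],"rotation": [0,0,0]},{"translation": [0.17,-0.006,0.016],"rotation": [0,0,0]},{"translation": [0.2,-0.008,0.016],"rotation": [0,0,0]},{"translation": [0.22,-0.008,0.016],"rotation": [0,0,0]},{"translation": [0.24,-0.008,0.016],"rotation": [0,0,0]}]}}

```text
t: 19.08
eef_pos: [0.5083, 0.1043, 0.2233]
ee_rot: [3.141, 0.0, -0.011]
force: [-0.5, 0.0, -2.5]
width: 0.0258
gripper_force: 30.0
```

Call:
{"op": "apply_moves", "data": {"steps": [{"translation": [0.01,-0.001,0],"rotation": [0,0,0]},{"translation": [0.02,-0.002,0],"rotation": [0,0,0]},{"translation": [0.04,-0.003,0],"rotation": [0,0,0]},{"translation": [0.06,-0.004,0],"rotation": [0,0,0]},{"translation": [0.08,-0.005,0],"rotation": [0,0,0]},{"translation": [0.1,-0.006,0],"rotation": [0,0,0]},{"translation": [0.11,-0.007,0],"rotation": [0,0,0]},{"translation": [0.115,-0.008,0],"rotation": [0,0,0]},{"translation": [0.115,-0.008,0],"rotation": [0,0,0]},{"translation": [0.115,-0.008,0],"rotation": [0,0,0]}]}}

```text
t: 19.92
eef_pos: [0.5363, 0.1024, 0.2235]
ee_rot: [3.142, 0.0, -0.011]
force: [-0.6, 0.4, -3.8]
width: 0.0258
gripper_force: 30.0
```

```bash
python3 - <<'E'
from h import *
s=get_state(); print(s['eef_pos'],s['ee_rot'],s['force'],s['width'])
t=grab_frame('top');c=grab_frame('scene'); cv2.imwrite('pics/p7.png',np.hstack([crop(t,160,150,80,100,5),crop(c,290,90,80,100,5)]))
E
```

```text
[0.53630309 0.10238265 0.22346624] [ 3.14151513e+00  2.87666376e-04 -1.10288394e-02] [-0.62118335  0.42699655 -3.80060305] 0.02581387993532281
```

View pics/p7.png

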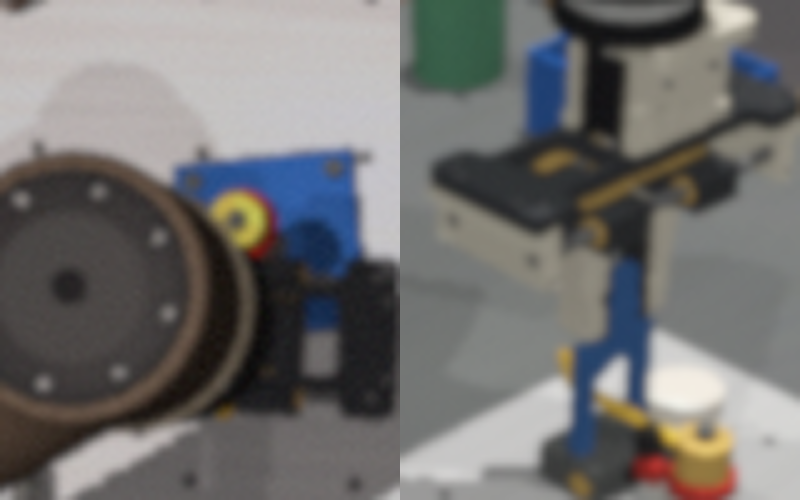

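The hook passes through the window, with its tip showing on the far side. Now I lower gently.

Call:
{"op": "apply_moves", "data": {"steps": [{"translation": [0,0.006,-0.01],"rotation": [0,0,0]},{"translation": [0,0.006,-0.022],"rotation": [0,0,0]},{"translation": [0,0.006,-0.036],"rotation": [0,0,0]},{"translation": [0,0.006,-0.05],"rotation": [0,0,0]},{"translation": [0,0.006,-0.064],"rotation": [0,0,0]},{"translation": [0,0.006,-0.078],"rotation": [0,0,0]},{"translation": [0,0.006,-0.09],"rotation": [0,0,0]},{"translation": [0,0.006,-0.098],"rotation": [0,0,0]},{"translation": [0,0.006,-0.104],"rotation": [0,0,0]},{"translation": [0,0.006,-0.104],"rotation": [0,0,0]}]}}

```text
t: 20.85
eef_pos: [0.5363, 0.1039, 0.1972]
ee_rot: [3.141, 0.0, -0.011]
force: [-0.2, 0.5, -2.9]
width: 0.0254
gripper_force: 30.0
```

Call:
{"op": "apply_moves", "data": {"steps": [{"translation": [0,0,-0.001],"rotation": [0,0,0]},{"translation": [0,0,-0.002],"rotation": [0,0,0]},{"translation": [0,0,-0.004],"rotation": [0,0,0]},{"translation": [0,0,-0.006],"rotation": [0,0,0]},{"translation": [0,0,-0.008],"rotation": [0,0,0]},{"translation": [0,0,-0.01],"rotation": [0,0,0]},{"translation": [0,0,-0.012],"rotation": [0,0,0]},{"translation": [0,0,-0.012],"rotation": [0,0,0]},{"translation": [0,0,-0.012],"rotation": [0,0,0]},{"translation": [0,0,-0.012],"rotation": [0,0,0]}]}}

```text
t: 21.68
eef_pos: [0.5368, 0.1041, 0.1953]
ee_rot: [-3.141, -0.001, -0.011]
force: [-3.7, 0.2, 4.9]
width: 0.026
gripper_force: 30.0
```

Seated on the arm with about zero side force. I'll ease off half a millimetre and release.

Call:
{"op": "apply_moves", "data": {"steps": [{"translation": [0,0,0.001],"rotation": [0,0,0]},{"translation": [0,0,0.002],"rotation": [0,0,0]},{"translation": [0,0,0.003],"rotation": [0,0,0]},{"translation": [0,0,0.003],"rotation": [0,0,0]},{"translation": [0,0,0.003],"rotation": [0,0,0]},{"translation": [0,0,0.003],"rotation": [0,0,0]},{"translation": [0,0,0.003],"rotation": [0,0,0]},{"translation": [0,0,0.003],"rotation": [0,0,0]},{"translation": [0,0,0.003],"rotation": [0,0,0]},{"translation": [0,0,0.003],"rotation": [0,0,0]}], "newtons": 6}}

```text
t: 22.52
eef_pos: [0.5366, 0.1041, 0.1954]
ee_rot: [-3.141, -0.0, -0.011]
force: [0.1, 1.9, 3.4]
width: 0.0258
gripper_force: 6.0
```

Call:
{"op": "apply_moves", "data": {"steps": [{"translation": [0,0,0],"rotation": [0,0,0]},{"translation": [0,0,0],"rotation": [0,0,0]},{"translation": [0,0,0],"rotation": [0,0,0]},{"translation": [0,0,0],"rotation": [0,0,0]},{"translation": [0,0,0],"rotation": [0,0,0]},{"translation": [0,0,0],"rotation": [0,0,0]},{"translation": [0,0,0],"rotation": [0,0,0]},{"translation": [0,0,0],"rotation": [0,0,0]},{"translation": [0,0,0],"rotation": [0,0,0]},{"translation": [0,0,0],"rotation": [0,0,0]}], "jaw": 0}}

```text
t: 23.35
eef_pos: [0.5364, 0.104, 0.1953]
ee_rot: [-3.142, -0.0, -0.011]
force: [-0.4, -0.9, -0.0]
width: 0.0435
gripper_force: 0.0
```

Call:
{"op": "apply_moves", "data": {"steps": [{"translation": [0,0,0.01],"rotation": [0,0,0]},{"translation": [0,0,0.03],"rotation": [0,0,0]},{"translation": [0,0,0.06],"rotation": [0,0,0]},{"translation": [0,0,0.1],"rotation": [0,0,0]},{"translation": [0,0,0.16],"rotation": [0,0,0]},{"translation": [0,0,0.24],"rotation": [0,0,0]},{"translation": [0,0,0.32],"rotation": [0,0,0]},{"translation": [0,0,0.4],"rotation": [0,0,0]},{"translation": [0,0,0.46],"rotation": [0,0,0]},{"translation": [0,0,0.5],"rotation": [0,0,0]}]}}

```text
t: 24.18
eef_pos: [0.537, 0.104, 0.3234]
ee_rot: [-3.14, -0.003, -0.011]
force: [0.6, 0.2, 0.3]
width: 0.0438
gripper_force: 0.0
```

```bash
python3 - <<'E'
from h import *
s=get_state(); print(s['eef_pos'],s['ee_rot'],s['force'],s['width'])
c=grab_frame('scene'); cv2.imwrite('pics/p8.png',np.hstack([crop(c,290,90,80,100,5),crop(grab_frame('top'),160,150,80,100,5)]))
E
```

```text
[0.53702675 0.10403779 0.32343121] [-3.14026062 -0.00321712 -0.01081894] [0.64987093 0.1768481  0.261166  ] 0.04384308638240109
```

View pics/p8.png

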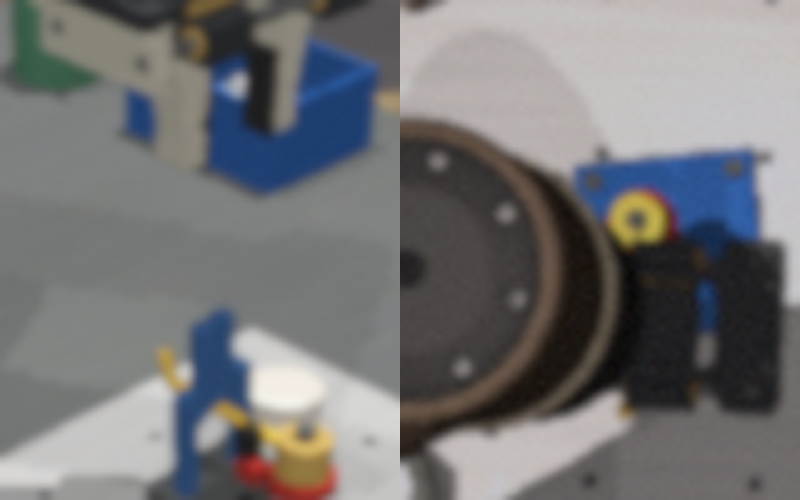

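The clamp hangs upright on the hook and the gripper is clear. I'll wait for it to settle, check that it's still, and hand in.

Call:
{"op": "apply_moves", "data": {"steps": [{"translation": [0,0,0.05],"rotation": [0,0,0]},{"translation": [0,0,0.1],"rotation": [0,0,0]},{"translation": [0,0,0.1],"rotation": [0,0,0]},{"translation": [0,0,0.1],"rotation": [0,0,0]},{"translation": [0,0,0.1],"rotation": [0,0,0]},{"translation": [0,0,0.1],"rotation": [0,0,0]},{"translation": [0,0,0.1],"rotation": [0,0,0]},{"translation": [0,0,0.1],"rotation": [0,0,0]},{"translation": [0,0,0.1],"rotation": [0,0,0]},{"translation": [0,0,0.1],"rotation": [0,0,0]}]}}

```text
t: 25.12
eef_pos: [0.5364, 0.1039, 0.3451]
ee_rot: [3.141, 0.0, -0.011]
force: [-1.2, 0.5, 0.3]
width: 0.0441
gripper_force: 0.0
```

Call:
{"op": "apply_moves", "data": {"steps": [{"translation": [0,0,0],"rotation": [0,0,0]},{"translation": [0,0,0],"rotation": [0,0,0]},{"translation": [0,0,0],"rotation": [0,0,0]},{"translation": [0,0,0],"rotation": [0,0,0]},{"translation": [0,0,0],"rotation": [0,0,0]},{"translation": [0,0,0],"rotation": [0,0,0]},{"translation": [0,0,0],"rotation": [0,0,0]},{"translation": [0,0,0],"rotation": [0,0,0]},{"translation": [0,0,0],"rotation": [0,0,0]},{"translation": [0,0,0],"rotation": [0,0,0]}]}}

```text
t: 25.95
eef_pos: [0.5365, 0.1039, 0.3453]
ee_rot: [3.142, -0.0, -0.011]
force: [-0.3, 0.1, -0.7]
width: 0.0439
gripper_force: 0.0
```

```bash
python3 - <<'E'
from h import *
f=[grab_frame('scene')[148:200,315:365].astype(int) for _ in range(6)]
d=[np.abs(g-f[0]).mean() for g in f[1:]]; print(d)
if max(d)<4: print(job_done())
E
```

```text
[np.float64(0.33525641025641023), np.float64(0.3132051282051282), np.float64(0.3326923076923077), np.float64(0.33115384615384613), np.float64(0.33282051282051284)]
the job is handed in; nothing more can be done
None
```

I swung the hook to its stop, leaned on it there at about 8–11 N for at least half a second, and hung the blue clamp on it. It was hanging still with the gripper clear when I handed the job in at about 26 s.

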